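# Lock the slicer's guard over its blade

### The arm

A 7-joint arm with a two-finger parallel gripper is mounted at the origin on a cart in front of the work surface, level with it; the furniture and walls round the work are solid. World frame = base frame: x ahead of the robot, y to its left, z up, the work surface at z = 0. Lengths are in m, angles in rad, forces in N, time in s.
With the tool pointing down it reaches from about 0.35 to 0.9 m from the base axis. Payload 7.2 kg.
Tool frame: the origin (TCP) lies at the very end of the fingers, on their centre line; the grasp point (between the pads) lies 19 mm behind it; z points along the fingers, y is the line along which they close (so a half turn about z gives the same grasp; the last joint's range is limited). The gripper opens to 88 mm and grips with 3 to 60 N. Pads are 20 mm wide; open, the fingers measure 115 mm over their backs; the gripper's body (75 mm by 178 mm) begins 61 mm behind the grasp point.
Start: joints at [-1.207, 0.411, -0.013, 1.596, 0.006, 1.134, -0.082], TCP at [0.262, 0.568, 0.223] pointing down, gripper open.
Joint ranges: [-2.95, 2.95], [-0.29, 1.99], [-1.47, 1.44], [0.14, 2.54], [-1.03, 4.17], [0.13, 1.85], [-2.86, 2.86]. Speed limits (rad/s): [2.39, 2.39, 3.01, 3.01, 3.14, 3.14, 3.14].

### API

Orientations are given as a unit quaternion [w, x, y, z].
In Python, from station import env gives the robot as it stands. The module is installed in compiled form; this text tells all that it offers.
- The arm moves only by the tool jog_arm, never from a script. Its argument "commands" is a list of rows, each a list of 5 numbers: the shift along the tool's x, y, z in mm, then the turn about the tool's z in degrees, then the closure, from 0 (fully open) to 1 (shut). In form: [[tx, ty, tz, roll, grip], ...]. A call has exactly 10 rows; each row shifts and turns the commanded pose from where the row before left it, along the tool's axes as they then stand; what a row does not reach is not made up. A row lasts 1/8 s, in which the tool goes at most 62.5 mm and 10.7 degrees, less where a joint would pass 70% of its speed; a pose out of reach is approached as far as the arm can. A call with a gripper value outside its range is refused whole. The fingers move at their own pace and stop on an object; the grip force is fixed at half the most. Time passes only in rows, so rows that do not move let the fingers close, or fill a call up. It gives the time, the measured TCP pose, the force, the opening and the grip force at its end, in the units of the state.
- env.sense(): the state, without advancing time (a new reading comes with each control period).
- env.get_image(name): name is "scene" or "top"; returns (picture, depth): 400x640x3 uint8, red, green, blue; 400x640 float32, m along the optical axis (not along the pixel's ray), 0 where there is no reading.
- env.camera_model(name): a dict with "vertical_fov" (degrees; the focal length in pixels is half the picture's height over the tangent of half this angle, whatever the lens; pixels are square), "cx", "cy" (the principal point, pixels), "k1" (the pictures are not rectified: a ray, as slopes to the right and down, at radius r is drawn at 1 + k1 r^2 times it, then the intrinsics apply), "position" and "attitude" of the camera in the world. Camera axes: x right, y down, z forward; pixel columns grow to the right and rows downward; lengths in m; the calibration is good to about 2 mm. A picture is of the moment at which its call begins. camera_model takes no time and is no camera call.
- env.finish_job(): hands the job in; it is judged then, once.
The state is a dict: "time": time; "joint_pos": joint angles; "joint_velocities": joint speeds; "joint_torque": joint torques, N m; "eef_pos": TCP position; "eef_rot": TCP orientation; "ft_force": force on the tool from outside, world axes, zero at the start; "wrist_torque": the same for the moment, N m; "grip_width": finger opening in m; "gripper_force": force on a finger pad.
Only numpy, scipy, OpenCV 4.12 (cv2) and the standard library are available. Lean on these libraries where they do the work, as an engineer would, in place of code of your own. Each camera call takes 0.05 s, during which the arm holds its last target. There are 200 camera calls.

### The job

Make the vegetable slicer safe to put away: with the fingertips, press down the round lock button on its blade guard and, with the button held down, push the guard along the rails over the blade to its end stop; then let the button spring back up so that the guard is locked there. Only press and push: do not pinch the guard's ridge, do not lift or carry anything, and leave the loose things around the slicer where they are.

Things in the scene. Friction and masses are not known exactly. Their poses are not given: they have to be found in the camera images.
- slicer: flat white vegetable slicer, steel side rails, 122 mm wide (its x), 250 mm long (its y) plus a 26 mm steel loop at the +y end; immovable on suction feet, on the left or right part of the worktop. Origin: centre of its underside on the worktop, z up; +y is the way the guard must slide, to the slanted steel blade. Deck top 20, rails 36, end blocks 40 mm above the worktop
- guard (a joint): grey guard, a hood 122 mm across the rails, 92 mm along them, top 46 mm above the worktop. Value: m slid along slicer +y; 0 at the start, 0.12 at the end stop over the blade. While the button is up a rack (notch every 20 mm) locks it, with 2 mm of play; button down, it slides with 1 to 2 N of friction. Let go half-way, it locks again in the next notch: press again
- button (a joint): round steel lock button, 30 mm across, in the middle of the guard's top and riding with it. Value: metres pressed down; 0 up, 0.008 fully down; the guard is free from 0.006 on. Spring: 3 N to start, 6 N fully down; springs up when let go
- button_top (a point): centre of the button's top face; 56 mm above the worktop when up, 48 mm when pressed fully down. Its x and y are those of the guard's centre
- ridge_top (a point): upright thumb ridge on the guard, 50 mm wide across the slide, 20 mm tall, just past the button on the blade side: middle of the top edge of its face towards the button, 22 mm from the button's centre along slicer +y, 66 mm above the worktop. A fingertip holding the button down pushes the guard by this face (friction on the button helps)
- end_mark (a point): where the guard's top centre is when it is at the end stop, 46 mm above the worktop, 60 mm along the slicer's +y from its middle
- chopping_board: loose wooden paddle board 110x250x18 mm lying on the other part of the worktop; origin centre of underside; bystander
- bowl: small loose glass bowl 97 mm across, 58 mm tall, close to the right side of the slicer; origin centre of underside; bystander
- honey: loose amber honey jar 55 mm across, 81 mm tall, close to the left side of the slicer; origin centre of underside; bystander
- cup: loose steel cup upside down, 68 mm across, 74 mm tall, in front of the sink; origin centre of underside; bystander
- teaspoon: loose teaspoon 132x28x11 mm lying in front of the sink; origin centre of underside; bystander

How it is judged:
By the outcome, as a careful person would: the job done as asked, in the order asked, and still so for the second after the job is handed in, with the robot touching nothing.
It also fails if it takes over 35 s, if anything falls off the work surface, if the arm or the gripper's body presses on something with over 40 N, if the wrist force passes 120 N, or if a joint passes its speed limit or range.

## Working session

There is one attempt and no reset: what is moved stays moved. The work goes in short steps, Python scripts to look and compute and a tool call to move; the robot and the scene stay as the last step left them, time stands still between calls to the robot, and variables do not carry over. Pictures are saved under pics/ and viewed, at most 10 in all, crops included, and the job is handed in when it is done.

Besides the shell and the picture viewer there is one more tool, called as name(argument=value, ...) on one line, values as JSON. jog_arm: Moves the arm, as the interface text tells. Its arguments: {"type":"object","properties":{"commands":{"type":"array"}},"required":["commands"]}

```bash
mkdir -p pics; cat > h.py <<'E'
import numpy as np,cv2
from station import env
from scipy.spatial.transform import Rotation as R
def cam(n):
    m=env.camera_model(n);f=200/np.tan(np.radians(m["vertical_fov"])/2)
    a=np.array(m["attitude"],float)
    Rm=a if a.shape==(3,3) else R.from_quat(a[[1,2,3,0]]).as_matrix()
    return m,f,Rm,np.array(m["position"])
def slopes(n,u,v):
    m,f,Rm,p=cam(n);d=np.array([(u-m["cx"])/f,(v-m["cy"])/f]);s=d.copy()
    for _ in range(20): s=d/(1+m["k1"]*(s@s))
    return s,Rm,p
def at_z(n,u,v,z):
    s,Rm,p=slopes(n,u,v);r=Rm@np.array([*s,1]);return p+r*(z-p[2])/r[2]
def at_d(n,u,v,D):
    s,Rm,p=slopes(n,u,v);d=np.median(D[v-1:v+2,u-1:u+2]);return p+Rm@np.array([*s,1])*d
E
python3 - <<'E'
from h import *
for n in("top","scene"):
    i,d=env.get_image(n);cv2.imwrite(f"pics/{n}0.png",i[...,::-1]);np.save(n+"_d.npy",d);print(env.camera_model(n))
s=env.sense();print(s["eef_pos"],s["eef_rot"],s["ft_force"],s["time"])
E
```

```text
{'vertical_fov': 44.43507979892101, 'cx': 318.758026234606, 'cy': 197.20098112496362, 'k1': -0.14479657193187323, 'position': array([0.4206275 , 0.04022334, 1.68808145]), 'attitude': array([-0.03086892,  0.71035829, -0.70266206,  0.02653733])}
{'vertical_fov': 46.564088071612595, 'cx': 316.65375667668013, 'cy': 202.29492696939172, 'k1': -0.05612336203638336, 'position': array([-0.4411407 , -0.81369194,  1.22866254]), 'attitude': array([-0.37285136,  0.82966624, -0.37620551,  0.17636671])}
[0.26138425 0.56723352 0.22190639] [-1.18364779e-04  2.14183670e-01  9.76793157e-01 -6.86045516e-04] [ 0.97359743  0.439923   -0.43232038] 0.1
```

View pics/top0.png

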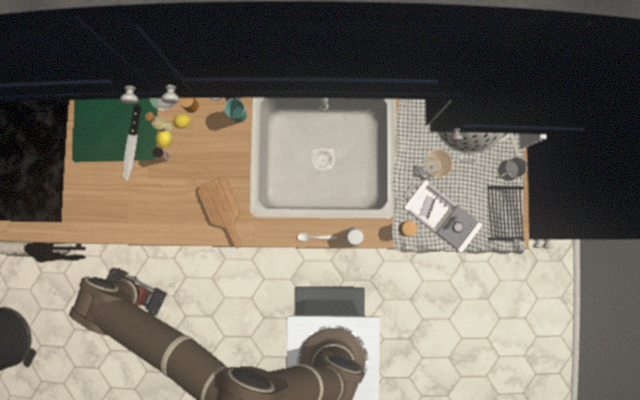

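View pics/scene0.png

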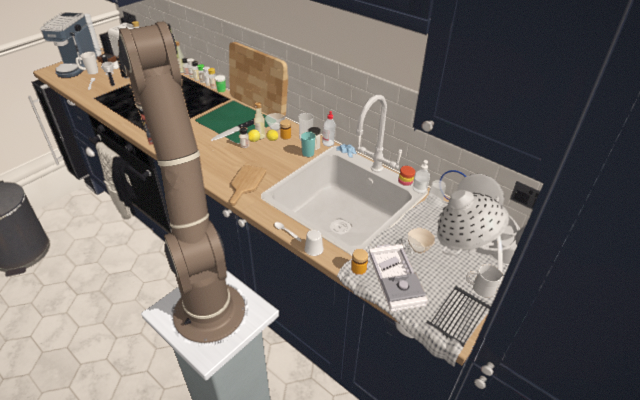

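The slicer is on the right: top view guard button near (458,227), blade end toward (422,192). In the scene view the button is near (403,285). The honey jar is at (408,229) and the bowl at (437,163) in the top view. I'll enlarge both.

```bash
python3 - <<'E'
import cv2
a=cv2.imread("pics/top0.png")[165:265,390:500];cv2.imwrite("pics/tc.png",cv2.resize(a,None,fx=6,fy=6,interpolation=cv2.INTER_CUBIC)[:600])
a=cv2.imread("pics/scene0.png")[225:325,340:450];cv2.imwrite("pics/sc.png",cv2.resize(a,None,fx=6,fy=6,interpolation=cv2.INTER_CUBIC))
E
```

```text
(no output)
```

View pics/tc.png

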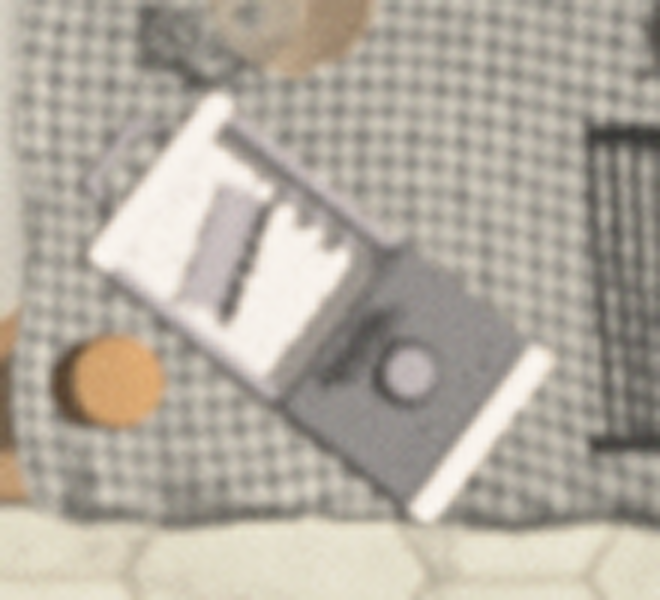

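View pics/sc.png

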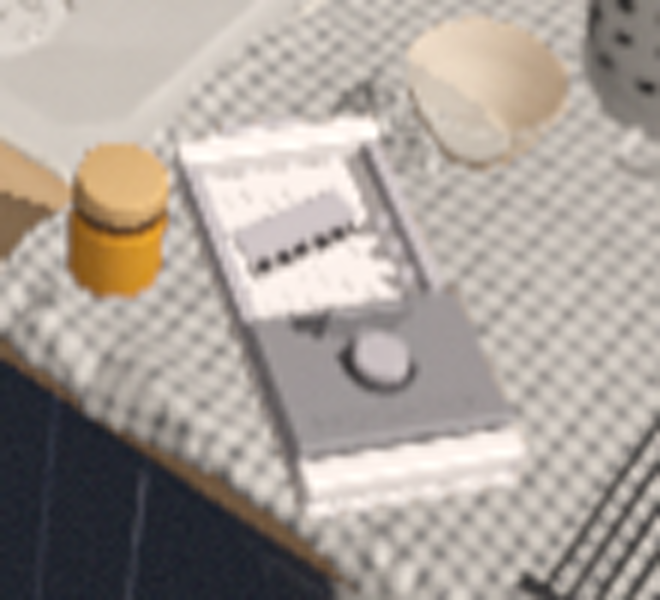

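Top crop: button at (409,371). Outer end-block corners are at (215,92), (92,257), (552,355) and (425,522). In the scene crop the button is at (383,354).

```bash
cat > m.py <<'E'
from h import *
t=lambda u,v:((u+.5)/6-.5+390,(v+.5)/6-.5+165)
s=lambda u,v:((u+.5)/6-.5+340,(v+.5)/6-.5+225)
b=at_z("top",*t(409,371),.056);b2=at_z("scene",*s(383,354),.056)
print("button",b,b2)
D=np.load("top_d.npy");print("depthpt",at_d("top",458,227,D))
c=[at_z("top",*t(*q),.040)[:2] for q in((215,92),(92,257),(552,355),(425,522))]
sc=[at_z("scene",*s(*q),.040)[:2] for q in((377,123),(178,150),(524,438),(303,470))]
for c in (c,sc):
    print(np.round(c,4))
    y=(c[0]+c[1]-c[2]-c[3])/2;print("len",np.linalg.norm(y),"wid",np.linalg.norm(c[0]-c[1]),np.linalg.norm(c[2]-c[3]))
    mid=sum(c)/4;y/=np.linalg.norm(y);x=np.array([y[1],-y[0]]);w=c[0]-c[1]+c[2]-c[3]
    print("mid",mid,"y dir deg",np.degrees(np.arctan2(y[1],y[0])),"from width",np.degrees(np.arctan2(w[0],-w[1])))
    for q in(b,b2):print("btn rel",(q[:2]-mid)@x,(q[:2]-mid)@y,"expected 0,-.06")
print("honey",at_z("top",*t(118,381),.081),"bowl?")
e=env.sense();r=R.from_quat(np.array(e["eef_rot"])[[1,2,3,0]]).as_matrix();print(r.round(3),e["joint_pos"])
E
python3 m.py
```

```text
button [ 0.45977338 -0.41773926  0.056     ] [ 0.46409933 -0.41655061  0.056     ]
depthpt [ 0.45777626 -0.41808808  0.05777211]
[[ 0.6177 -0.3116]
 [ 0.5231 -0.2408]
 [ 0.4697 -0.5057]
 [ 0.3749 -0.4311]]
len 0.24261833432252575 wid 0.11811024564177433 0.12065852191576124
mid [ 0.49635168 -0.37230899] y dir deg 52.38387369657483 from width 52.463046385769914
btn rel -0.0012451362037352953 -0.0583123574687764 expected 0,-.06
btn rel 0.0014560097881316481 -0.05473038661065825 expected 0,-.06
[[ 0.6199 -0.3138]
 [ 0.5247 -0.2385]
 [ 0.4781 -0.4986]
 [ 0.3839 -0.4218]]
len 0.2320706075810845 wid 0.12135607471944872 0.12153835708698069
mid [ 0.50166164 -0.36817007] y dir deg 52.48715912709442 from width 51.25707587693193
btn rel -0.0030418529258948905 -0.06482652175545021 expected 0,-.06
btn rel -0.00033425421198917846 -0.061249425991811414 expected 0,-.06
honey [ 0.45257936 -0.24812495  0.081     ] bowl?
[[-0.908  0.418 -0.001]
 [ 0.418  0.908 -0.001]
 [-0.    -0.001 -1.   ]] [-1.20719049  0.41180876 -0.01276996  1.59694422  0.00558673  1.13426709
 -0.08217795]
```

jog_arm(commands=[[-58, -3, 0, 5.2, 1], [-58, -3, 0, 5.2, 1], [-58, -3, 0, 5.2, 1], [-58, -3, 0, 5.2, 1], [-58, -3, 0, 5.2, 1], [-58, -3, 0, 5.2, 1], [-58, -3, 0, 5.2, 1], [-58, -3, 0, 5.2, 1], [-58, -3, 0, 5.2, 1], [-58, -3, 0, 5.2, 1]])

```text
time: 1.35
eef_pos: [0.6144, 0.1291, 0.2222]
eef_rot: [-0.0, 0.622, 0.783, -0.0]
ft_force: [0.5, -0.4, -0.2]
grip_width: 0.0003
gripper_force: 0.0
```

jog_arm(commands=[[-58, -3, 0, 5.2, 1], [-58, -3, 0, 5.2, 1], [-58, -3, 0, 5.2, 1], [-58, -3, 0, 5.2, 1], [-58, -3, 0, 5.2, 1], [-58, -3, 0, 5.2, 1], [-58, -3, 0, 5.2, 1], [-58, -3, 0, 5.2, 1], [0, 0, 0, 5.2, 1], [0, 0, 0, 4, 1]])

```text
time: 2.6
eef_pos: [0.5506, -0.3204, 0.2222]
eef_rot: [-0.0, 0.898, 0.44, -0.0]
ft_force: [0.2, -0.7, 0.8]
grip_width: 0.0007
gripper_force: 0.0
```

```bash
cat > g.py <<'E'
from h import *
e=env.sense();r=R.from_quat(np.array(e["eef_rot"])[[1,2,3,0]]).as_matrix();p=e["eef_pos"]
B=np.array([.461,-.4175,.056]);a=np.radians(52.4);d=np.array([np.cos(a),np.sin(a),0])
print(e["time"],p,"x ang",np.degrees(np.arctan2(r[1,0],r[0,0])),"z",r[:,2].round(3),e["ft_force"],e["grip_width"])
print("to btn+4mm, tool mm",(r.T@(B+.004*d-p)*1000).round(1),"along slide from btn",(p-B)@d)
E
python3 g.py
```

```text
2.6 [ 0.55062838 -0.32037624  0.22219092] x ang 52.19132230483966 z [-0.001  0.    -1.   ] [ 0.16266745 -0.71714784  0.76188353] 0.0006924968403515667
to btn+4mm, tool mm [-127.6  -11.1  166.2] along slide from btn 0.13163646645979415
```

jog_arm(commands=[[-42, -4, 0, 0, 1], [-42, -4, 0, 0, 1], [-43, -3, 0, 0, 1], [0, 0, 50, 0, 1], [0, 0, 50, 0, 1], [0, 0, 30, 0, 1], [0, 0, 15, 0, 1], [0, 0, 0, 0, 1], [0, 0, 0, 0, 1], [0, 0, 0, 0, 1]])

```text
time: 3.85
eef_pos: [0.4661, -0.414, 0.079]
eef_rot: [0.001, 0.897, 0.442, 0.001]
ft_force: [-1.0, 0.3, -0.2]
grip_width: 0.0005
gripper_force: 0.0
```

```bash
python3 g.py; python3 - <<'E'
from h import *
i,d=env.get_image("scene");a=i[225:325,340:450,::-1];cv2.imwrite("pics/s1.png",cv2.resize(a,None,fx=6,fy=6,interpolation=cv2.INTER_CUBIC))
E
```

```text
3.85 [ 0.46608801 -0.41400294  0.07896602] x ang 52.46318148787518 z [ 0.002 -0.001 -1.   ] [-0.96560296  0.31837548 -0.18966193] 0.00045826174175750715
to btn+4mm, tool mm [-1.9 -1.9 23. ] along slide from btn 0.005875113362442968
```

View pics/s1.png

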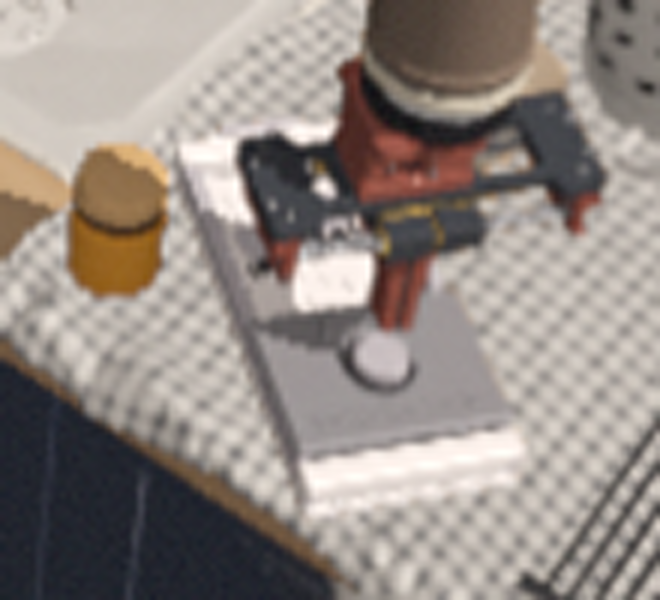

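The fingertips are at about (396,328), just above and behind the button (383,354), slightly to its right. I'll compare the fingertip pixel with the TCP to remove camera bias.

```bash
python3 - <<'E'
from h import *
s=lambda u,v:((u+.5)/6-.5+340,(v+.5)/6-.5+225)
p=np.array([.4661,-.4140,.079]);a=np.radians(52.4);d=np.array([np.cos(a),np.sin(a),0]);x=np.array([d[1],-d[0],0])
for uv in((378,328),(411,328)):
    q=at_z("scene",*s(*uv),.079);print((q-p)@x,(q-p)@d)
b=at_z("scene",*s(383,354),.056);print("btn",(b-p)@x,(b-p)@d)
E
```

```text
-0.006113332369375099 -0.003111697022262098
0.011120286049120333 -0.0065214019686981066
btn -2.887119727287198e-05 -0.003241520749344853
```

jog_arm(commands=[[-3, -2, 0, 0, 1], [0, 0, 10, 0, 1], [0, 0, 8, 0, 1], [0, 0, 4, 0, 1], [0, 0, 3, 0, 1], [0, 0, 3, 0, 1], [0, 0, 1, 0, 1], [0, 0, 0, 0, 1], [0, 0, 0, 0, 1], [0, 0, 0, 0, 1]])

```text
time: 5.15
eef_pos: [0.4618, -0.4143, 0.0488]
eef_rot: [-0.0, 0.897, 0.442, 0.0]
ft_force: [-2.1, 3.4, 5.5]
grip_width: 0.0004
gripper_force: 2.8
```

```bash
python3 g.py
```

```text
5.15 [ 0.46179104 -0.41433972  0.0488262 ] x ang 52.46122647807404 z [-0.     0.001 -1.   ] [-2.06711511  3.43201702  5.45019599] 0.00044585912099335135
to btn+4mm, tool mm [ 1.   1.3 -7.2] along slide from btn 0.0029865040414021114
```

jog_arm(commands=[[0, 0, 1, 0, 1], [3, 0, 0, 0, 1], [5, 0, 0, 0, 1], [7, 0, 0, 0, 1], [8, 0, 0, 0, 1], [8, 0, 0, 0, 1], [8, 0, 0, 0, 1], [6, 0, 0, 0, 1], [0, 0, 0, 0, 1], [0, 0, 0, 0, 1]])

```text
time: 6.4
eef_pos: [0.4895, -0.3786, 0.0484]
eef_rot: [-0.0, 0.897, 0.442, 0.0]
ft_force: [-3.4, 4.2, 10.3]
grip_width: 0.0003
gripper_force: 5.1
```

```bash
python3 g.py; python3 - <<'E'
from h import *
i,d=env.get_image("scene");a=i[215:315,335:445,::-1];cv2.imwrite("pics/s2.png",cv2.resize(a,None,fx=6,fy=6,interpolation=cv2.INTER_CUBIC))
E
```

```text
6.4 [ 0.48951375 -0.37858271  0.04838663] x ang 52.471947008513986 z [ 0.     0.001 -1.   ] [-3.4115475   4.2215447  10.26935289] 0.00033033977151458596
to btn+4mm, tool mm [-44.2   1.1  -7.7] along slide from btn 0.04823129084995765
```

View pics/s2.png

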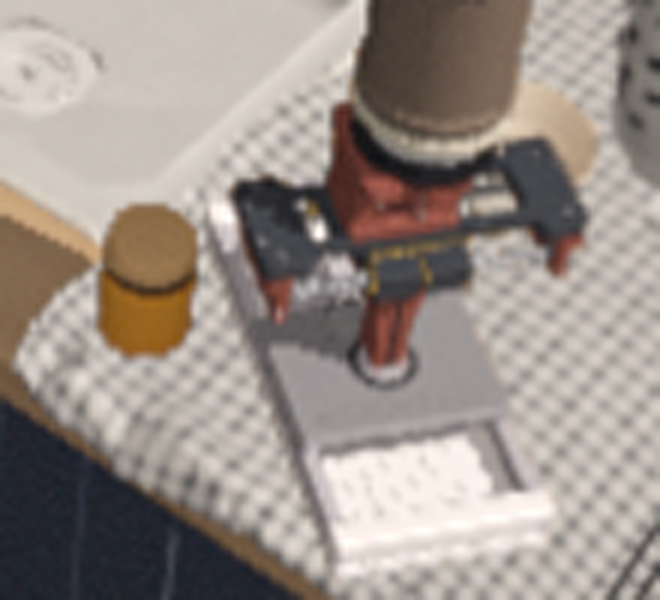

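The picture shows the guard sliding along with the fingertips on the depressed button (385,365), with the deck now exposed behind it. I'll keep pushing.

jog_arm(commands=[[5, 0, 0, 0, 1], [8, 0, 0, 0, 1], [9, 0, 0, 0, 1], [9, 0, 0, 0, 1], [9, 0, 0, 0, 1], [9, 0, 0, 0, 1], [8, 0, 0, 0, 1], [6, 0, 0, 0, 1], [4, 0, 0, 0, 1], [0, 0, 0, 0, 1]])

```text
time: 7.7
eef_pos: [0.5304, -0.3256, 0.0484]
eef_rot: [-0.0, 0.897, 0.442, 0.0]
ft_force: [-3.2, 3.0, 8.9]
grip_width: 0.0002
gripper_force: 4.8
```

jog_arm(commands=[[2, 0, 0, 0, 1], [2, 0, 0, 0, 1], [2, 0, 0, 0, 1], [2, 0, 0, 0, 1], [1, 0, 0, 0, 1], [1, 0, 0, 0, 1], [1, 0, 0, 0, 1], [1, 0, 0, 0, 1], [0, 0, 0, 0, 1], [0, 0, 0, 0, 1]])

```text
time: 8.95
eef_pos: [0.536, -0.3188, 0.0484]
eef_rot: [0.001, 0.897, 0.441, -0.001]
ft_force: [-6.3, -2.7, 8.8]
grip_width: 0.0006
gripper_force: 4.4
```

```bash
python3 g.py
```

```text
8.95 [ 0.53601715 -0.3187501   0.04840321] x ang 52.34932024684445 z [-0.001 -0.002 -1.   ] [-6.30961499 -2.67470339  8.78321468] 0.0006173113170891155
to btn+4mm, tool mm [-120.     0.9   -7.3] along slide from btn 0.1240098710890895
```

jog_arm(commands=[[2, 0, 0, 0, 1], [1, 0, 0, 0, 1], [0, 0, 0, 0, 1], [0, 0, -2, 0, 1], [0, 0, -3, 0, 1], [-1, 0, -3, 0, 1], [-2, 0, -4, 0, 1], [-3, 0, -10, 0, 1], [0, 0, -30, 0, 1], [0, 0, -50, 0, 1]])

```text
time: 10.2
eef_pos: [0.5348, -0.3176, 0.1495]
eef_rot: [-0.001, 0.897, 0.442, -0.001]
ft_force: [0.8, -0.6, 0.8]
grip_width: 0.0004
gripper_force: 0.0
```

jog_arm(commands=[[-20, 0, -50, 0, 1], [-50, 0, -20, 0, 1], [-50, 0, 0, 0, 1], [-50, 0, 0, 0, 1], [-30, 0, 0, 0, 1], [0, 0, 0, 0, 1], [0, 0, 0, 0, 1], [0, 0, 0, 0, 1], [0, 0, 0, 0, 1], [0, 0, 0, 0, 1]])

```text
time: 11.45
eef_pos: [0.4144, -0.4768, 0.2196]
eef_rot: [-0.0, 0.897, 0.442, 0.0]
ft_force: [0.9, -0.1, 0.6]
grip_width: 0.0005
gripper_force: 0.0
```

```bash
python3 - <<'E'
from h import *
out=[]
for n,(x,y) in (("top",(390,165)),("scene",(340,215))):
    i,d=env.get_image(n);np.save(n+"_d2.npy",d);a=i[y:y+100,x:x+65 if 0 else x+110,::-1];out.append(cv2.resize(a,None,fx=3.6,fy=3.6,interpolation=cv2.INTER_CUBIC))
cv2.imwrite("pics/f.png",np.hstack(out))
E
```

```text
(no output)
```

View pics/f.png

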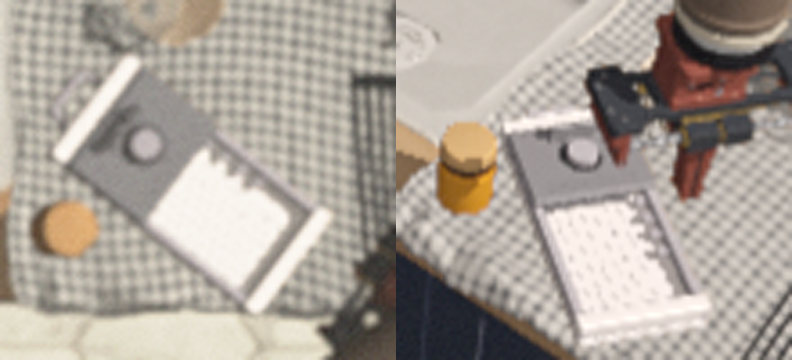

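The guard now sits against the far end block over the blade, with the button at (146,145) in the left panel. The jar and bowl haven't moved. A numeric check before handing in:

```bash
python3 - <<'E'
from h import *
u,v=146.5/3.6-.5+390,145.5/3.6-.5+165
b=at_z("top",u,v,.056);print("travel",np.linalg.norm(b[:2]-[.45977,-.41774]))
for f,q in(("top_d.npy",(458,227)),("top_d2.npy",(round(u),round(v)))):
    D=np.load(f);print(at_d("top",*q,D)[2],at_d("top",q[0],q[1]+9,D)[2])
E
```

```text
travel 0.1180634605228389
0.05777210519050513 0.04438899475550029
0.057755284585695676 0.04542983367205067
```

```bash
python3 -c "
from station import env
print(env.finish_job())"
```

```text
the job is handed in; nothing more can be done
None
```

The guard is over the blade at its end stop (about 118 mm measured of 120, and it stopped against firm resistance), the button has sprung back up to lock it, the jar and bowl beside the slicer look unmoved, and the job is handed in.

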